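# Dress a plate edge with a file

### The arm

A 7-joint arm with a two-finger parallel gripper is mounted at the origin on the work surface. World frame = base frame: x ahead of the robot, y to its left, z up, the work surface at z = 0. Lengths are in m, angles in rad, forces in N, time in s.
With the tool pointing down it reaches from about 0.4 to 0.85 m from the base axis. Payload 4.5 kg.
Tool frame: the origin (TCP) lies on the mounting face of the last link; the fingertips stand 166 mm ahead of it and the grasp point (between the pads) lies 147 mm ahead of it; z points along the fingers, y is the line along which they close (so a half turn about z gives the same grasp; the last joint's range is limited). The gripper opens to 88 mm and grips with 3 to 60 N. Pads are 18 mm wide; open, the fingers measure 123 mm over their backs; the gripper's body (75 mm by 187 mm) begins 45 mm behind the grasp point.
Start: joints at [1.278, 0.689, -0.195, 1.565, 0.157, 0.902, -0.215], TCP at [0.201, -0.592, 0.405] pointing down, gripper open.
Joint ranges: [-3.01, 3.01], [-0.46, 2.08], [-1.47, 1.51], [0.13, 2.56], [-1, 4.14], [0.04, 2.09], [-2.66, 2.66]. Speed limits (rad/s): [2.57, 2.57, 3.14, 3.14, 3.14, 3.14, 3.14].

### API

Orientations are given as a unit quaternion [x, y, z, w].
In Python, from plant import r, snapshot gives the robot as it stands. The module is installed in compiled form; this text tells all that it offers.
- The arm moves only by the tool move_arm, never from a script. Its argument "rows" is a list of rows, each a list of 5 numbers: the shift along the tool's x, y, z in m, then the turn about the tool's z in rad, then the finger opening in m, from 0 to 0.0881. In form: [[dx, dy, dz, spin, claw], ...]. A call has 1 to 10 rows; each row shifts and turns the commanded pose from where the row before left it, along the tool's axes as they then stand; what a row does not reach is not made up. A row lasts 1/12 s, in which the tool goes at most 41.7 mm and 7.16 degrees, less where a joint would pass 70% of its speed; a pose out of reach is approached as far as the arm can. A call with a gripper value outside its range is refused whole. The fingers move at their own pace and stop on an object; "newtons" is the grip in N (left out, the last holds). Time passes only in rows, so rows that do not move let the fingers close. It gives the time, the measured TCP pose, the force, the opening and the grip force at its end, in the units of the state.
- r.get_state(): the state, without advancing time (a new reading comes with each control period).
- snapshot(name): name is "scene" or "top"; returns a dict with "color" (384x512x3 uint8, red, green, blue), "depth" (384x512 float32, m along the optical axis (not along the pixel's ray), 0 where there is no reading), "mtx" (3x3 intrinsics, pixels), "eye" and "orientation" of the camera in the world. Camera axes: x right, y up, looking along -z (the intrinsics and any distortion apply to the point x, -y, -z); pixel columns grow to the right and rows downward; lengths in m; the calibration is good to about 2 mm. A picture is of the moment at which its call begins.
- r.finish_job(): hands the job in; it is judged then, once.
The state is a dict: "clock": time; "q": joint angles; "qd": joint speeds; "joint_torque": joint torques, N m; "tool_pos": TCP position; "eef_rot": TCP orientation; "contact_force": force on the tool from outside, world axes, zero at the start; "moment": the same for the moment, N m; "opening": opening from 0.0 (shut) to 1.0 (fully open); "finger_force": force on a finger pad.
Only numpy, scipy, OpenCV 4.12 (cv2) and the standard library are available. Lean on these libraries where they do the work, as an engineer would, in place of code of your own. Each camera call takes 0.05 s, during which the arm holds its last target. There are 200 camera calls.

### The job

Take the red-gripped flat file and dress the top edge of the aluminium plate in the green sprung holder with two forward strokes, each pushed straight across the edge, away from the robot, from the front third of the file to its rear third, keeping the plate pressed down a few millimetres all the way. Lift the file clear of the edge after each stroke, never dragging it back on the plate, and finally lay it sole down, near the middle of the cork mat.

Things in the scene. Friction and masses are not known exactly. Their poses are not given: they have to be found in the camera images.
- file: Flat file with block grip, 0.2 to 0.33 kg: steel sole 160 mm long (x), 26 wide (y), 8 thick, teeth underneath; on its middle a red flat-sided grip 70 long (x), 26 wide (y), from 8 to 50 mm above the underside. Either end may lead. Origin: centre of the underside, z up; starts sole down on the shelf. A like-shaped block with grey grip and black rubber sole lies near: not the file.
- holder: Green holder fixed on the shelf, base 110 (x) by 130 (y) by 14 mm high, posts at y = +-52, 47 mm high. Between them a sprung upright aluminium plate 6 mm thick (x), 70 wide (y); its top edge runs along y above the origin, 75 mm above the shelf. Origin: centre of the base's underside; x is the forward stroke direction, level, away from the robot within 20 degrees; z up.
- plate_sway (a joint): The plate yields down up to 14 mm (1.5 N to start, 4 N at 6 mm, 7 N at 14 mm, then a hard stop) and springs back up. It is also carried along the holder's x by the rubbing file: this joint, in m, 0 at rest, up to 0.008 either way, sprung at 450 N/m. A pressed forward stroke makes it positive; dragging the file backward on the plate makes it negative.
- mat: Cork mat fixed on the shelf, 220 mm (x) by 130 mm (y), 4 mm thick. Origin at the centre of its underside, z up.
There are look-alikes about, which are no part of the job. Several things look just like the file: the one meant starts farthest from the robot's base. Of the things shaped like the holder, the green one is meant.

How it is judged:
By the outcome, as a careful person would: the job done as asked, in the order asked, and still so for the second after the job is handed in, with the robot touching nothing.
It also fails if it takes over 54 s, if anything falls off the work surface, if the arm or the gripper's body presses on something with over 40 N, if the wrist force passes 120 N, or if a joint passes its speed limit or range.

## Working session

There is one attempt and no reset: what is moved stays moved. The work goes in short steps, Python scripts to look and compute and a tool call to move; the robot and the scene stay as the last step left them, time stands still between calls to the robot, and variables do not carry over. Pictures are saved under pics/ and viewed, at most 10 in all, crops included, and the job is handed in when it is done.

Besides the shell and the picture viewer there is one more tool, called by a JSON object that holds its "name" and its "arguments", one argument or row to a line. move_arm: Moves the arm, as the interface text tells. Its arguments: {"type":"object","properties":{"rows":{"type":"array"},"newtons":{"type":"number"}},"required":["rows"]}

```bash
mkdir -p pics
cat > h.py <<'E'
import numpy as np, cv2
from scipy.spatial.transform import Rotation as R
from plant import r, snapshot
def cloud(s):
    K=s["mtx"];d=s["depth"];v,u=np.mgrid[:d.shape[0],:d.shape[1]]
    p=np.stack([(u-K[0][2])/K[0][0]*d,-(v-K[1][2])/K[1][1]*d,-d],-1)
    return p@R.from_quat(s["orientation"]).as_matrix().T+np.array(s["eye"])
def save(n,im): cv2.imwrite("pics/"+n,im[...,::-1])
E
python3 - <<'E'
from h import *
st=r.get_state();print(st)
for n in("scene","top"):
    s=snapshot(n);save(n+"0.png",s["color"]);np.save(n+".npy",s,allow_pickle=True);print(n,s["mtx"],s["eye"],s["orientation"],s.keys(),np.shape(s["orientation"]))
E
```

```text
{'clock': 0.0, 'q': array([ 1.27781582,  0.68995349, -0.19450056,  1.56631636,  0.15728986,
        0.90250147, -0.215106  ]), 'qd': array([ 0.00138259,  0.0002877 ,  0.00158106, -0.00053085,  0.00038946,
        0.00051226,  0.00023543]), 'joint_torque': array([ 1.31958059e-04, -5.27563548e+01, -1.26680341e+00, -1.53425771e+01,
       -5.26506139e-02,  6.45919194e-03,  1.07069495e-04]), 'tool_pos': array([ 0.20048851, -0.59163131,  0.40393583]), 'eef_rot': array([ 9.86676341e-01,  1.62692953e-01, -2.10803345e-04, -8.69477691e-04]), 'contact_force': array([-0.06854734,  0.56055986, -0.44201659]), 'moment': array([-0.02890419,  0.00139129, -0.03022445]), 'finger_force': 0.0, 'opening': 0.9974308278255443}
scene [[468.08712834   0.         260.52688047]
 [  0.         468.08712834 202.86747879]
 [  0.           0.           1.        ]] [0.9085735  0.30700598 0.96335626] [0.11957341 0.23882307 0.85782285 0.43909645] dict_keys(['color', 'depth', 'mtx', 'eye', 'orientation']) (4,)
top [[459.34626041   0.         255.76537889]
 [  0.         459.34626041 195.14985623]
 [  0.           0.           1.        ]] [ 0.31631815 -0.02741729  1.12690226] [-0.05316994  0.03427953  0.71189467 -0.69943109] dict_keys(['color', 'depth', 'mtx', 'eye', 'orientation']) (4,)
```

View pics/scene0.png

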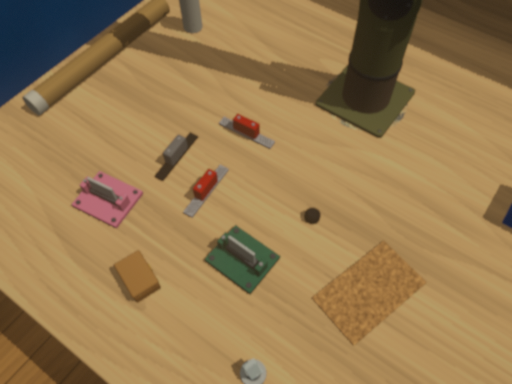

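View pics/top0.png

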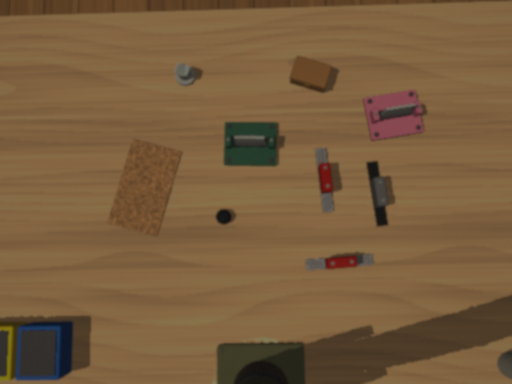

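The scene view shows two red files, at (205,184) and (245,126), with the rubber block at (174,155). The green holder is at (242,257), the pink one at (107,195) and the mat at (369,290). In the top view (up is +x, left is +y), the far red file is at (325,180), the green holder at (251,143) and the mat at (146,187). The file at top (325,180) is the one farthest from the base.

Run:
```python
from h import *
def rect(P,nm):
    if len(P)<4: print(nm,len(P));return
    c,sz,a=cv2.minAreaRect(P[:,:2].astype(np.float32))
    print(nm,len(P),"c",np.round(c,4),"sz",np.round(sz,4),"ang",round(a,2),"z med",np.round(np.percentile(P[:,2],[5,50,95]),4))
for n in("top","scene"):
    s=np.load(n+".npy",allow_pickle=True).item();C=cloud(s);hsv=cv2.cvtColor(s["color"],cv2.COLOR_RGB2HSV)
    h,S,V=[hsv[...,i].astype(int) for i in range(3)]
    ok=s["depth"]>0
    box=(lambda u0,u1,v0,v1:(lambda m:(m.__setitem__((slice(v0,v1),slice(u0,u1)),True),m)[1])(np.zeros(ok.shape,bool)))
    W=dict(top=dict(file=(308,342,140,218),hold=(215,290,112,175),mat=(100,192,130,245)),scene=dict(file=(178,235,160,220),hold=(200,285,220,295),mat=(305,430,235,345)))[n]
    b=box(*W["file"])&ok
    print(n, "table z",np.median(C[...,2][ok&(C[...,2]<.02)]))
    red=((h<8)|(h>172))&(S>150)
    rect(C[b&red&(C[...,2]>.044)],"grip top"); rect(C[b&(C[...,2]>.005)],"file all"); rect(C[b&~red&(C[...,2]>.004)&(C[...,2]<.014)],"sole")
    b=box(*W["hold"])&ok; g=(h>60)&(h<95)&(S>80)
    rect(C[b&g&(C[...,2]>.007)&(C[...,2]<.02)],"base"); rect(C[b&(C[...,2]>.068)],"plate"); rect(C[b&(C[...,2]>.035)&(C[...,2]<.055)],"posts")
    b=box(*W["mat"])&ok
    m=b&(S>105)
    rect(C[b&(C[...,2]>.0028)&(C[...,2]<.02)],"mat z");rect(C[m],"mat S")
    for k,w in W.items():
        u0,u1,v0,v1=w;f=5 if n=="top" else 4
        save(f"c_{n}_{k}.png",cv2.resize(s["color"][v0:v1,u0:u1],None,fx=f,fy=f,interpolation=cv2.INTER_CUBIC))
ims=[cv2.imread(f"pics/c_{a}_{k}.png") for k in("file","hold") for a in ("top","scene")]
H=390;W=sum(i.shape[1] for i in ims[:2])
rows=[]
for a,b in(ims[:2],ims[2:]):
    hh=max(a.shape[0],b.shape[0]);o=np.zeros((hh,a.shape[1]+b.shape[1],3),np.uint8);o[:a.shape[0],:a.shape[1]]=a;o[:b.shape[0],a.shape[1]:]=b;rows.append(o)
w=max(o.shape[1] for o in rows)
o=np.vstack([cv2.copyMakeBorder(o,0,0,0,w-o.shape[1],0) for o in rows]);print(o.shape);f=min(1,600/o.shape[0],800/o.shape[1]);cv2.imwrite("pics/m1.png",cv2.resize(o,None,fx=f,fy=f))
```

```text
top table z 0.00027254037979740353
grip top 286 c [ 0.4905 -0.1656] sz [0.0685 0.026 ] ang 5.73 z med [0.0465 0.0497 0.0533]
file all 751 c [ 0.4967 -0.164 ] sz [0.0733 0.1927] ang 85.84 z med [0.0059 0.0146 0.0523]
sole 459 c [ 0.4955 -0.1687] sz [0.0814 0.1922] ang 88.26 z med [0.0042 0.0076 0.0109]
base 1187 c [0.5848 0.0124] sz [0.1216 0.1005] ang 88.78 z med [0.0109 0.0141 0.0177]
plate 98 c [0.585  0.0147] sz [0.0683 0.0068] ang 88.08 z med [0.0695 0.0748 0.0788]
posts 224 c [0.5851 0.0148] sz [0.1161 0.0298] ang 88.15 z med [0.0363 0.0467 0.0517]
mat z 3652 c [0.4855 0.2771] sz [0.2901 0.2308] ang 0.19 z med [0.0029 0.0045 0.0076]
mat S 10532 c [0.4861 0.2791] sz [0.2943 0.2349] ang 0.19 z med [-0.0029  0.0015  0.0065]
scene table z 0.00010949456777337163
grip top 220 c [ 0.4937 -0.1605] sz [0.0657 0.0248] ang 3.36 z med [0.0454 0.0494 0.0522]
file all 815 c [ 0.4797 -0.1723] sz [0.1678 0.1248] ang 45.38 z med [0.006  0.0247 0.0516]
sole 410 c [ 0.4875 -0.1666] sz [0.1802 0.1313] ang 42.38 z med [0.0043 0.0077 0.0112]
base 14 c [0.6201 0.0565] sz [0.0172 0.0456] ang 11.38 z med [0.0129 0.0153 0.0165]
plate 116 c [0.5859 0.0175] sz [0.0693 0.0082] ang 86.54 z med [0.0694 0.0739 0.0772]
posts 305 c [0.5856 0.0173] sz [0.1183 0.0307] ang 87.94 z med [0.0363 0.0458 0.0521]
mat z 4866 c [0.4757 0.2816] sz [0.2572 0.2823] ang 33.05 z med [0.003  0.0044 0.007 ]
mat S 13710 c [0.4733 0.2816] sz [0.2543 0.2928] ang 34.79 z med [-0.0023  0.0016  0.006 ]
(705, 715, 3)
```

View pics/m1.png

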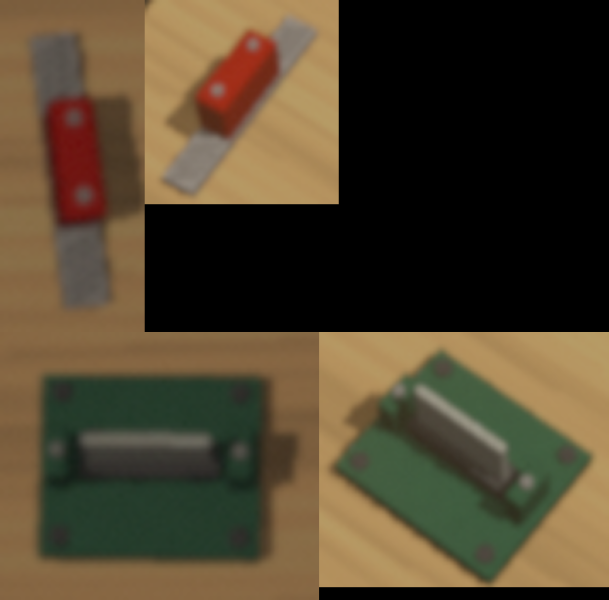

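```bash
cat >> h.py <<'E'
def ray(s,uv,z):
    K=np.array(s["mtx"]);uv=np.atleast_2d(uv);d=np.c_[(uv[:,0]-K[0,2])/K[0,0],-(uv[:,1]-K[1,2])/K[1,1],-np.ones(len(uv))]@R.from_quat(s["orientation"]).as_matrix().T
    e=np.array(s["eye"]);return e+d*((z-e[2])/d[:,2])[:,None]
E
python3 - <<'E'
from h import *
T,S=[np.load(n+".npy",allow_pickle=True).item() for n in("top","scene")]
a=np.array
ft=lambda p,o,oo:(a(p,float)-oo)/4.255+o
fs=lambda p,o,oo:(a(p,float)-oo)/3.404+o
def sh(n,P):
    print(n,np.round(P,4).tolist(),"mean",P.mean(0).round(4))
def ang(d):return np.degrees(np.arctan2(d[1],d[0])).round(2)
for nm,s,q in(("top",T,ft([[55,35],[87,305]],(308,140),(0,0))),("sc",S,fs([[301.5,25],[179,187]],(178,160),(145,0)))):
    P=ray(s,q,.008);sh("file ends "+nm,P);print(np.linalg.norm(P[0]-P[1]),ang(P[0]-P[1]))
for nm,s,q in(("top",T,ft([[48,102],[90,96],[104,220],[62,224]],(308,140),(0,0))),("sc",S,fs([[252,32],[277,45],[222,108],[198,95]],(178,160),(145,0)))):
    P=ray(s,q,.05);sh("grip "+nm,P);print(ang(P[0]-P[3]),ang(P[1]-P[2]))
for nm,s,q in(("top",T,ft([[43,377],[265,378],[262,560],[40,558]],(215,112),(0,332))),("sc",S,fs([[490,582],[333,467],[437,350],[592,460]],(200,220),(319,332)))):
    P=ray(s,q,.014);sh("base "+nm,P);print([ang(P[i]-P[(i+1)%4]) for i in range(4)],[np.linalg.norm(P[i]-P[(i+1)%4]).round(4) for i in range(4)])
for nm,s,q in(("top",T,[[133,139],[182,151],[157,236],[108,222]]),("sc",S,[[384,242],[424,285],[356,340],[313,296]])):
    P=ray(s,q,.004);sh("mat "+nm,P);print([ang(P[i]-P[(i+1)%4]) for i in range(4)],[np.linalg.norm(P[i]-P[(i+1)%4]).round(4) for i in range(4)])
# triangulated plate top ends & grip top centre
def proj(s,p):
    c=R.from_quat(s["orientation"]).as_matrix().T@(a(p)-a(s["eye"]));K=a(s["mtx"]);return a([K[0,2]-K[0,0]*c[0]/c[2],K[1,2]+K[1,1]*c[1]/c[2]])
from scipy.optimize import least_squares
def tri(ut,us):
    f=least_squares(lambda p:np.r_[proj(T,p)-ut,proj(S,p)-us],[.5,0,.05]);return f.x.round(4),f.fun.round(1)
print("grip",tri(ft([76,160],(308,140),(0,0)),fs([237,70],(178,160),(145,0))))
print("plate L",tri(ft([82,440],(215,112),(0,332)),fs([504,449],(200,220),(319,332))))
print("plate R",tri(ft([211,440],(215,112),(0,332)),fs([418,388],(200,220),(319,332))))
st=r.get_state();print(R.from_quat(st["eef_rot"]).as_matrix().round(3))
E
```

```text
file ends top [[0.5698, -0.1619, 0.008], [0.4118, -0.1749, 0.008]] mean [ 0.4908 -0.1684  0.008 ]
0.15848351118490484 4.7
file ends sc [[0.4157, -0.1672, 0.008], [0.5723, -0.1514, 0.008]] mean [ 0.494  -0.1593  0.008 ]
0.1574465985747764 -174.25
grip top [[0.5222, -0.1517, 0.05], [0.5251, -0.1751, 0.05], [0.4552, -0.1804, 0.05], [0.4535, -0.1571, 0.05]] mean [ 0.489  -0.1661  0.05  ]
4.54 4.28
grip sc [[0.4623, -0.1708, 0.05], [0.4607, -0.1497, 0.05], [0.523, -0.1476, 0.05], [0.5245, -0.1676, 0.05]] mean [ 0.4926 -0.1589  0.05  ]
-177.12 -178.11
base top [[0.639, 0.0749, 0.014], [0.6353, -0.0552, 0.014], [0.5273, -0.0511, 0.014], [0.5312, 0.0775, 0.014]] mean [0.5832 0.0115 0.014 ]
[np.float64(88.36), np.float64(-2.16), np.float64(-91.74), np.float64(178.63)] [np.float64(0.1301), np.float64(0.1081), np.float64(0.1286), np.float64(0.1079)]
base sc [[0.6434, 0.083, 0.014], [0.6403, -0.0459, 0.014], [0.5326, -0.0435, 0.014], [0.5381, 0.0875, 0.014]] mean [0.5886 0.0203 0.014 ]
[np.float64(88.61), np.float64(-1.27), np.float64(-92.41), np.float64(177.55)] [np.float64(0.129), np.float64(0
[... 242 characters left out ...]
5), np.float64(164.3)] [np.float64(0.1287), np.float64(0.2198), np.float64(0.1274), np.float64(0.2164)]
mat sc [[0.3646, 0.2547, 0.004], [0.406, 0.3738, 0.004], [0.5945, 0.3138, 0.004], [0.5669, 0.1928, 0.004]] mean [0.483  0.2838 0.004 ]
[np.float64(-109.16), np.float64(162.34), np.float64(77.16), np.float64(-17.03)] [np.float64(0.126), np.float64(0.1978), np.float64(0.1241), np.float64(0.2115)]
grip (array([ 0.4896, -0.1657,  0.0405]), array([-0.7,  0.5, -0.8, -0.1]))
plate L (array([0.5857, 0.0504, 0.0682]), array([-0.8,  0.5, -0.8, -0.1]))
plate R (array([ 0.5835, -0.0199,  0.0669]), array([-1.3,  0.9, -1.4, -0.2]))
[[ 0.947  0.321 -0.001]
 [ 0.321 -0.947  0.002]
 [-0.    -0.002 -1.   ]]
```

{"name": "move_arm", "arguments": {
  "rows": [
    [0,0,0.03,0.084,0.088],
    [0,0,0.03,0.084,0.088],
    [0,0,0.03,0.083,0.088],
    [0.023,-0.029,0,0,0.088],
    [0.023,-0.029,0,0,0.088],
    [0.023,-0.029,0,0,0.088],
    [0.023,-0.029,0,0,0.088],
    [0.023,-0.029,0,0,0.088],
    [0.023,-0.029,0,0,0.088],
    [0.023,-0.029,0,0,0.088]
  ],
  "newtons": 60
}}

```text
clock: 0.93
tool_pos: [0.3464, -0.3758, 0.3145]
eef_rot: [0.999, 0.038, -0.0, -0.0]
contact_force: [0.0, 0.1, -0.4]
opening: 0.998
finger_force: 0.0
```

{"name": "move_arm", "arguments": {
  "rows": [
    [0.023,-0.029,0,0,0.088],
    [0.023,-0.029,0,0,0.088],
    [0.023,-0.029,0,0,0.088],
    [0.023,-0.029,0,0,0.088],
    [0.023,-0.029,0,0,0.088],
    [0.023,-0.029,0,0,0.088],
    [0.023,-0.029,0,0,0.088],
    [0,0,0,0,0.088],
    [0,0,0,0,0.088]
  ]
}}

```text
clock: 1.68
tool_pos: [0.4923, -0.1599, 0.3144]
eef_rot: [0.999, 0.041, 0.0, -0.001]
contact_force: [0.0, -0.2, 1.2]
opening: 0.999
finger_force: 0.0
```

```bash
cat >> h.py <<'E'
def pose():
    s=r.get_state();M=R.from_quat(s["eef_rot"]).as_matrix();p=np.array(s["tool_pos"])
    print("t",round(s["clock"],2),"tcp",p.round(4),"yaw",np.degrees(np.arctan2(M[1,0],M[0,0])).round(2),"z",M[:,2].round(3),"F",np.round(s["contact_force"],1),"M",np.round(s["moment"],2),"open",round(s["opening"]*88.1,1),"q7",np.round(s["q"],2));return p,M
def delta(p,M,tgt): print("tool delta",(M.T@(np.array(tgt)-p)).round(4))
E
python3 - <<'E'
from h import *
p,M=pose();delta(p,M,[.491,-.1625,.23])
for n in("scene","top"):
    s=snapshot(n);np.save(n+"1.npy",s,allow_pickle=True)
    save(n+"1.png",s["color"])
a=cv2.imread("pics/scene1.png")[90:290,120:320];b=cv2.imread("pics/top1.png")[70:270,220:420]
cv2.imwrite("pics/m2.png",cv2.resize(np.hstack([a,b]),None,fx=2,fy=2,interpolation=2))
E
```

```text
t 1.68 tcp [ 0.4923 -0.1599  0.3144] yaw 4.69 z [ 0.001  0.001 -1.   ] F [ 0.  -0.2  1.2] M [ 0.05 -0.01  0.02] open 88.0 q7 [ 0.21  0.69  0.03  1.98 -0.05  0.47 -1.22]
tool delta [-0.0016  0.0026  0.0844]
```

View pics/m2.png

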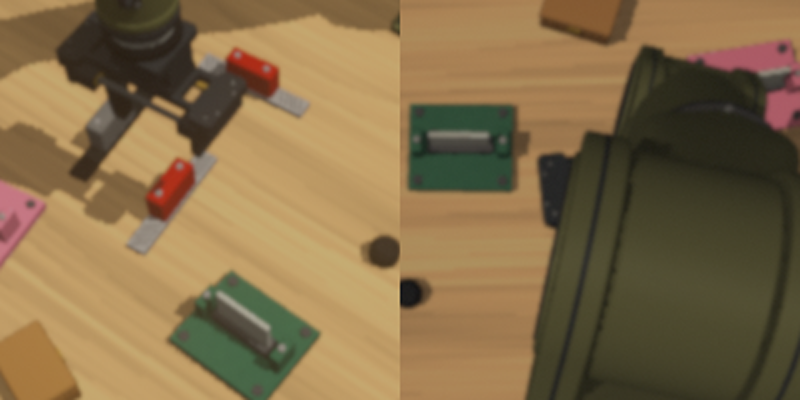

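The left half (scene view) shows the open gripper above and just behind the red file at (170,190). The right half (top view) shows the arm covering the file and the holder still in place at (462,148). Descend and grip.

{"name": "move_arm", "arguments": {
  "rows": [
    [-0.0016,0.0026,0.03,0,0.088],
    [0,0,0.03,0,0.088],
    [0,0,0.03,0,0.088],
    [0,0,0.025,0,0.088],
    [0,0,0.015,0,0.088],
    [0,0,0.005,0,0.088],
    [0,0,0,0,0.088],
    [0,0,0,0,0.02],
    [0,0,0,0,0.02],
    [0,0,0,0,0.02]
  ],
  "newtons": 60
}}

```text
clock: 2.62
tool_pos: [0.4899, -0.1659, 0.1809]
eef_rot: [0.999, 0.038, 0.001, 0.0]
contact_force: [-0.0, -0.1, -0.2]
opening: 0.799
finger_force: 0.0
```

{"name": "move_arm", "arguments": {
  "rows": [
    [0,0,0,0,0.02],
    [0,0,0,0,0.02],
    [0,0,0,0,0.02],
    [0,0,0,0,0.02]
  ]
}}

```text
clock: 2.95
tool_pos: [0.4897, -0.1654, 0.18]
eef_rot: [0.999, 0.038, 0.0, 0.0]
contact_force: [0.3, 0.3, -0.4]
opening: 0.494
finger_force: 0.0
```

Run:
```python
from h import *
p,M=pose();print(r.get_state()["finger_force"])
```

```text
t 2.95 tcp [ 0.4897 -0.1654  0.18  ] yaw 4.35 z [ 0. -0. -1.] F [ 0.3  0.3 -0.4] M [ 0.04 -0.    0.01] open 43.5 q7 [ 0.23  0.94  0.01  2.03 -0.05  0.17 -1.21]
0.0
```

{"name": "move_arm", "arguments": {
  "rows": [
    [0,0,0,0,0.02],
    [0,0,0,0,0.02],
    [0,0,0,0,0.02],
    [0,0,0,0,0.02],
    [0,0,0,0,0.02],
    [0,0,0,0,0.02]
  ]
}}

```text
clock: 3.45
tool_pos: [0.4896, -0.1651, 0.1797]
eef_rot: [0.999, 0.038, -0.0, -0.0]
contact_force: [-0.1, 1.5, 0.4]
opening: 0.288
finger_force: 59.9
```

Run:
```python
from h import *
p,M=pose();print(r.get_state()["finger_force"])
```

```text
t 3.45 tcp [ 0.4896 -0.1651  0.1797] yaw 4.37 z [-0.  0. -1.] F [-0.1  1.5  0.4] M [ 0.3   0.08 -0.  ] open 25.4 q7 [ 0.23  0.94  0.01  2.03 -0.05  0.17 -1.21]
59.92570811882615
```

{"name": "move_arm", "arguments": {
  "rows": [
    [0,0,-0.015,0,0.02],
    [0,0,-0.03,0,0.02],
    [0,0,-0.03,0,0.02],
    [0,0,-0.03,0.053,0.02],
    [0,0,-0.025,0.053,0.02],
    [0.005,-0.026,0,0,0.02],
    [0.005,-0.026,0,0,0.02],
    [0.005,-0.026,0,0,0.02],
    [0.005,-0.026,0,0,0.02],
    [0.005,-0.026,0,0,0.02]
  ]
}}

```text
clock: 4.28
tool_pos: [0.5183, -0.0353, 0.3094]
eef_rot: [1.0, -0.015, -0.0, 0.0]
contact_force: [0.4, 0.3, -3.4]
opening: 0.291
finger_force: 59.9
```

{"name": "move_arm", "arguments": {
  "rows": [
    [0.005,-0.026,0,0,0.02],
    [0.005,-0.026,0,0,0.02],
    [0,0,0,0,0.02],
    [0,0,0,0,0.02],
    [0,0,0,0,0.02]
  ]
}}

```text
clock: 4.7
tool_pos: [0.5296, 0.0147, 0.3094]
eef_rot: [1.0, -0.015, -0.001, 0.001]
contact_force: [0.2, -0.4, -3.6]
opening: 0.29
finger_force: 59.9
```

Run:
```python
from h import *
p,M=pose()
for n in("scene","top"):
    s=snapshot(n);np.save(n+"2.npy",s,allow_pickle=True);save(n+"2.png",s["color"])
a=cv2.imread("pics/scene2.png")[140:300,160:310];b=cv2.imread("pics/top2.png")[100:260,180:330]
cv2.imwrite("pics/m3.png",cv2.resize(np.hstack([a,b]),None,fx=2.6,fy=2.6,interpolation=2))
cv2.imwrite("pics/s2.png",cv2.resize(cv2.imread("pics/scene2.png")[170:300,160:310],None,fx=4,fy=4,interpolation=2))
```

```text
t 4.7 tcp [0.5296 0.0147 0.3094] yaw -1.76 z [-0.001 -0.001 -1.   ] F [ 0.2 -0.4 -3.6] M [-0.02  0.02  0.04] open 25.6 q7 [-0.19  0.72  0.12  1.95 -0.17  0.49 -1.55]
```

View pics/m3.png

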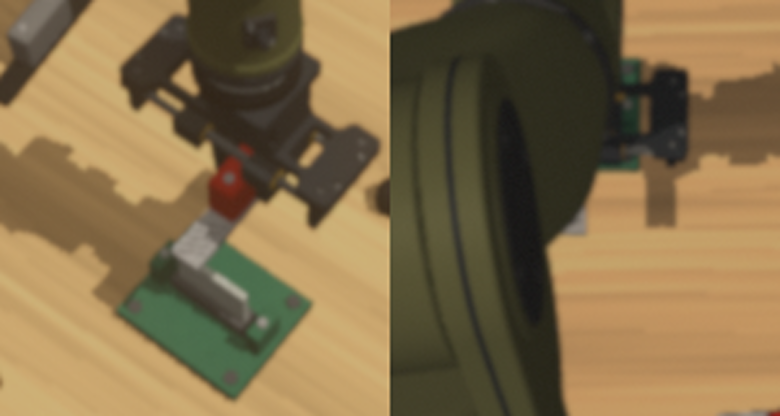

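View pics/s2.png

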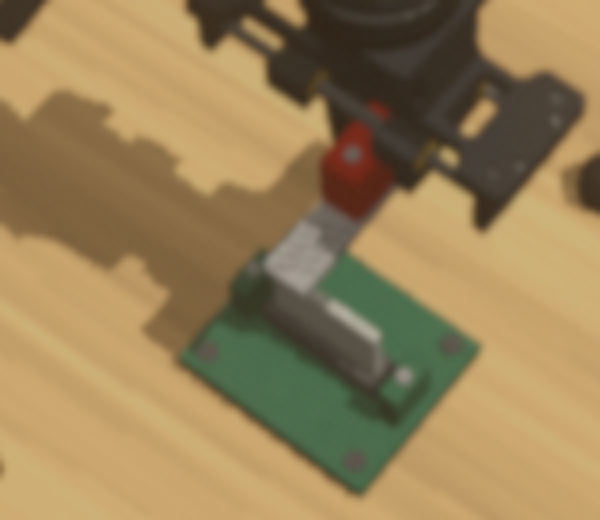

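The tip of the held file is at crop corners (264,266) and (312,291). The plate's left top end is at (382,345), and the holder base corners are at (182,360), (360,494), (480,347) and (348,252).

Run:
```python
from h import *
S=np.load("scene2.npy",allow_pickle=True).item();f=lambda q:(np.array(q,float)+.5)/4-.5+[160,170]
P=ray(S,f([[264,266],[312,291]]),.1377);print("tip ray",P.round(4),P.mean(0).round(4))
print("expected",.5296+.08,.0147-.0025)
B=ray(S,f([[360,494],[182,360],[348,252],[480,347]]),.014);print("base",B.mean(0).round(4))
print("plate L",ray(S,f([[382,340]]),.075).round(4))
C=cloud(S);u=f([[264,266],[312,291]]).mean(0).astype(int)
pt=C[u[1]-4:u[1]+4,u[0]-6:u[0]+12].reshape(-1,3);pt=pt[(pt[:,2]>.11)];print("cloud tip zs",np.percentile(pt,[5,50,95],axis=0).round(4))
# cloud region tip extents
m=(C[...,2]>.12)&(C[...,2]<.15)&(C[...,0]>.575)&(C[...,0]<.65)&(abs(C[...,1])<.05);q=C[m];c,sz,a=cv2.minAreaRect(q[:,:2].astype(np.float32));print(len(q),c,sz,a,q[:,0].max(),np.median(q[:,1]),np.median(q[:,2]))
m=(C[...,2]>.068)&(C[...,2]<.085)&(abs(C[...,0]-.585)<.02)&(abs(C[...,1]-.015)<.045);q=C[m];print(len(q),np.median(q,axis=0))
```

```text
tip ray [[0.6113 0.0024 0.1377]
 [0.6084 0.03   0.1377]] [0.6098 0.0162 0.1377]
expected 0.6095999999999999 0.012199999999999999
base [0.5877 0.0281 0.014 ]
plate L [[0.5868 0.0556 0.075 ]]
cloud tip zs [[0.5934 0.0048 0.1327]
 [0.6051 0.0191 0.1372]
 [0.6114 0.027  0.1399]]
241 (0.5942131876945496, 0.01422988809645176) (0.026396503672003746, 0.036832019686698914) 88.36383819580078 0.6124199574420927 0.015254180986289612 0.13716260739665076
76 [0.58718136 0.03113939 0.0747388 ]
```

{"name": "move_arm", "arguments": {
  "rows": [
    [0,0,0.015,0,0.02],
    [0,0,0.015,0,0.02],
    [0,0,0.012,0,0.02],
    [0,0,0.006,0,0.02],
    [0,0,0,0,0.02],
    [0,0,0,0,0.02]
  ]
}}

```text
clock: 5.3
tool_pos: [0.5301, 0.0147, 0.2618]
eef_rot: [1.0, -0.016, -0.0, 0.0]
contact_force: [0.2, -0.3, -3.1]
opening: 0.289
finger_force: 59.9
```

Run:
```python
from h import *
pose()
```

```text
t 5.3 tcp [0.5301 0.0147 0.2618] yaw -1.8 z [-0. -0. -1.] F [ 0.2 -0.3 -3.1] M [ 0.03 -0.06  0.03] open 25.4 q7 [-0.17  0.8   0.09  1.97 -0.18  0.38 -1.54]
```

Next, press to TCP z of about 0.2495 (5–6 mm down).

{"name": "move_arm", "arguments": {
  "rows": [
    [0,0,0.004,0,0.02],
    [0,0,0.004,0,0.02],
    [0.0005,0,0.004,0,0.02],
    [0,0,0,0,0.02],
    [0,0,0,0,0.02]
  ]
}}

```text
clock: 5.72
tool_pos: [0.5308, 0.0153, 0.2499]
eef_rot: [1.0, -0.015, 0.0, 0.0]
contact_force: [-0.8, -0.6, 0.5]
opening: 0.291
finger_force: 59.9
```

Run:
```python
from h import *
pose()
```

```text
t 5.72 tcp [0.5308 0.0153 0.2499] yaw -1.74 z [ 0.001 -0.    -1.   ] F [-0.8 -0.6  0.5] M [-0.07 -0.15 -0.04] open 25.6 q7 [-0.17  0.82  0.09  1.98 -0.18  0.35 -1.54]
```

Vertical load is about 3.8 N, which fits roughly 5 mm of press. Starting the stroke.

{"name": "move_arm", "arguments": {
  "rows": [
    [0.004,0,0,0,0.02],
    [0.006,0,0,0,0.02],
    [0.006,0,0,0,0.02],
    [0.006,0,0,0,0.02],
    [0.006,0,0,0,0.02],
    [0.006,0,0,0,0.02],
    [0.006,0,0,0,0.02],
    [0.006,0,0,0,0.02]
  ]
}}

```text
clock: 6.38
tool_pos: [0.5771, 0.014, 0.2496]
eef_rot: [1.0, -0.015, -0.0, 0.0]
contact_force: [-2.2, 0.4, 0.2]
opening: 0.289
finger_force: 59.9
```

Run:
```python
from h import *
pose()
```

```text
t 6.38 tcp [0.5771 0.014  0.2496] yaw -1.72 z [-0. -0. -1.] F [-2.2  0.4  0.2] M [ 0.07  0.47 -0.05] open 25.4 q7 [-0.16  0.85  0.1   1.84 -0.17  0.46 -1.54]
```

{"name": "move_arm", "arguments": {
  "rows": [
    [0.006,0,0,0,0.02],
    [0.006,0,0,0,0.02],
    [0.006,0,0,0,0.02],
    [0.006,0,0,0,0.02],
    [0.006,0,0,0,0.02],
    [0.006,0,0,0,0.02],
    [0.006,0,0,0,0.02],
    [0.006,0,0,0,0.02],
    [0.006,0,0,0,0.02],
    [0.006,0,0,0,0.02]
  ]
}}

```text
clock: 7.22
tool_pos: [0.637, 0.0122, 0.2497]
eef_rot: [1.0, -0.015, -0.0, 0.0]
contact_force: [-2.3, -0.9, 0.7]
opening: 0.29
finger_force: 59.9
```

Run:
```python
from h import *
pose()
```

```text
t 7.22 tcp [0.637  0.0122 0.2497] yaw -1.73 z [-0. -0. -1.] F [-2.3 -0.9  0.7] M [ 0.08  0.69 -0.  ] open 25.5 q7 [-0.16  0.91  0.12  1.65 -0.17  0.59 -1.55]
```

{"name": "move_arm", "arguments": {
  "rows": [
    [0.005,0,0,0,0.02],
    [0.003,0,-0.008,0,0.02],
    [0.001,0,-0.015,0,0.02],
    [0,0,-0.015,0,0.02],
    [0,0,-0.012,0,0.02],
    [0,0,0,0,0.02],
    [0,0,0,0,0.02]
  ]
}}

```text
clock: 7.8
tool_pos: [0.646, 0.012, 0.3005]
eef_rot: [1.0, -0.015, 0.001, -0.0]
contact_force: [-0.9, -0.7, -2.9]
opening: 0.292
finger_force: 59.9
```

Run:
```python
from h import *
p,M=pose();delta(p,M,[.530,.0152,.2995])
```

```text
t 7.8 tcp [0.646  0.012  0.3005] yaw -1.73 z [ 0.002  0.    -1.   ] F [-0.9 -0.7 -2.9] M [ 0.06  0.01 -0.05] open 25.7 q7 [-0.16  0.85  0.14  1.6  -0.16  0.71 -1.55]
tool delta [-0.116   0.0003  0.0007]
```

{"name": "move_arm", "arguments": {
  "rows": [
    [-0.01,0,0,0,0.02],
    [-0.02,0,0,0,0.02],
    [-0.025,0,0,0,0.02],
    [-0.025,0,0,0,0.02],
    [-0.02,0,0,0,0.02],
    [-0.012,0,0,0,0.02],
    [-0.004,0,0,0,0.02],
    [0,0,0,0,0.02],
    [0,0,0,0,0.02]
  ]
}}

```text
clock: 8.55
tool_pos: [0.5304, 0.0155, 0.2995]
eef_rot: [1.0, -0.015, 0.001, 0.0]
contact_force: [-0.1, 1.1, -3.6]
opening: 0.29
finger_force: 59.9
```

Run:
```python
from h import *
p,M=pose();S=snapshot("scene");np.save("scene3.npy",S,allow_pickle=True)
C=cloud(S)
def tip(C,p,n):
    z=p[2]-.1717
    m=(abs(C[...,2]-z)<.015)&(C[...,0]>p[0]+.045)&(C[...,0]<p[0]+.1)&(abs(C[...,1]-p[1])<.025);q=C[m]
    A=np.c_[q[:,0]-p[0],np.ones(len(q))];c=np.linalg.lstsq(A,q[:,2]-z,rcond=None)[0];print(n,len(q),"slope",c[0].round(3),"dz med",np.median(q[:,2]-z).round(4),"xmax",(np.percentile(q[:,0],98)-p[0]).round(4),"y",(np.median(q[:,1])-p[1]).round(4))
tip(cloud(np.load("scene2.npy",allow_pickle=True).item()),np.array([.5296,.0147,.3094]),"before");tip(C,p,"after")
m=(C[...,2]>.068)&(C[...,2]<.085)&(abs(C[...,0]-.585)<.02)&(abs(C[...,1]-.015)<.045);q=C[m];print(len(q),np.median(q,axis=0),np.percentile(q[:,2],95))
```

```text
t 8.55 tcp [0.5304 0.0155 0.2995] yaw -1.72 z [ 0.001 -0.    -1.   ] F [-0.1  1.1 -3.6] M [0.08 0.   0.03] open 25.5 q7 [-0.18  0.73  0.11  1.96 -0.17  0.46 -1.55]
before 246 slope -0.032 dz med -0.0005 xmax 0.0818 y 0.0004
after 247 slope -0.031 dz med -0.0002 xmax 0.082 y 0.0011
70 [0.58695361 0.03290851 0.073899  ] 0.07599981556440111
```

No slip in the grip. Second stroke: down from 0.2995 to 0.2495, 50 mm.

{"name": "move_arm", "arguments": {
  "rows": [
    [0,0,0.012,0,0.02],
    [0,0,0.014,0,0.02],
    [0,0,0.01,0,0.02],
    [0,0,0.004,0,0.02],
    [0,0,0.004,0,0.02],
    [0,0,0.003,0,0.02],
    [0.0005,0,0.003,0,0.02],
    [0,0,0,0,0.02],
    [0,0,0,0,0.02]
  ]
}}

```text
clock: 9.35
tool_pos: [0.5304, 0.0154, 0.2502]
eef_rot: [1.0, -0.015, 0.001, 0.0]
contact_force: [-0.4, -0.3, -0.0]
opening: 0.29
finger_force: 59.9
```

Run:
```python
from h import *
pose()
```

```text
t 9.35 tcp [0.5304 0.0154 0.2502] yaw -1.74 z [ 0.001 -0.    -1.   ] F [-0.4 -0.3 -0. ] M [-0.03 -0.11 -0.01] open 25.5 q7 [-0.17  0.82  0.09  1.98 -0.18  0.35 -1.54]
```

{"name": "move_arm", "arguments": {
  "rows": [
    [0.004,0,0.0005,0,0.02],
    [0.006,0,0,0,0.02],
    [0.006,0,0,0,0.02],
    [0.006,0,0,0,0.02],
    [0.006,0,0,0,0.02],
    [0.006,0,0,0,0.02],
    [0.006,0,0,0,0.02],
    [0.006,0,0,0,0.02],
    [0.006,0,0,0,0.02]
  ]
}}

```text
clock: 10.1
tool_pos: [0.5826, 0.0139, 0.2492]
eef_rot: [1.0, -0.015, -0.0, 0.0]
contact_force: [-2.1, 0.2, 0.4]
opening: 0.29
finger_force: 59.9
```

{"name": "move_arm", "arguments": {
  "rows": [
    [0.006,0,0,0,0.02],
    [0.006,0,0,0,0.02],
    [0.006,0,0,0,0.02],
    [0.006,0,0,0,0.02],
    [0.006,0,0,0,0.02],
    [0.006,0,0,0,0.02],
    [0.006,0,0,0,0.02],
    [0.006,0,0,0,0.02],
    [0.006,0,0,0,0.02],
    [0.005,0,0,0,0.02]
  ]
}}

```text
clock: 10.93
tool_pos: [0.6417, 0.0121, 0.2492]
eef_rot: [1.0, -0.015, 0.0, 0.0]
contact_force: [-2.1, 0.4, 1.2]
opening: 0.291
finger_force: 59.9
```

{"name": "move_arm", "arguments": {
  "rows": [
    [0.003,0,-0.008,0,0.02],
    [0.001,0,-0.015,0,0.02],
    [0,0,-0.015,0,0.02],
    [0,0,-0.012,0,0.02],
    [0,0,0,0,0.02],
    [0,0,0,0,0.02]
  ]
}}

```text
clock: 11.43
tool_pos: [0.6455, 0.012, 0.3]
eef_rot: [1.0, -0.015, 0.001, -0.0]
contact_force: [-1.1, 0.6, -3.4]
opening: 0.29
finger_force: 59.9
```

Run:
```python
from h import *
p,M=pose();delta(p,M,[.484,.277,.3])
```

```text
t 11.43 tcp [0.6455 0.012  0.3   ] yaw -1.73 z [ 0.002  0.    -1.   ] F [-1.1  0.6 -3.4] M [ 0.07  0.03 -0.04] open 25.5 q7 [-0.16  0.85  0.14  1.6  -0.16  0.7  -1.55]
tool delta [-0.1694 -0.26   -0.0004]
```

{"name": "move_arm", "arguments": {
  "rows": [
    [0,0,0,0.084,0.02],
    [0,0,0,0.084,0.02],
    [0,0,0,0.082,0.02],
    [-0.012,-0.011,0,0,0.02],
    [-0.025,-0.023,0,0,0.02],
    [-0.025,-0.023,0,0,0.02],
    [-0.025,-0.023,0,0,0.02],
    [-0.025,-0.023,0,0,0.02],
    [-0.025,-0.023,0,0,0.02],
    [-0.025,-0.023,0,0,0.02]
  ]
}}

```text
clock: 12.27
tool_pos: [0.5293, 0.2012, 0.2984]
eef_rot: [0.99, -0.14, -0.001, 0.0]
contact_force: [0.6, 0.2, -2.3]
opening: 0.292
finger_force: 59.9
```

{"name": "move_arm", "arguments": {
  "rows": [
    [-0.025,-0.023,0,0,0.02],
    [-0.025,-0.023,0,0,0.02],
    [-0.012,-0.011,0,0,0.02],
    [-0.006,-0.005,0,0,0.02],
    [0,0,0,0,0.02],
    [0,0,0,0,0.02]
  ]
}}

```text
clock: 12.77
tool_pos: [0.4829, 0.2773, 0.2989]
eef_rot: [0.99, -0.14, 0.0, 0.001]
contact_force: [-0.3, -0.9, -2.7]
opening: 0.282
finger_force: 59.9
```

Run:
```python
from h import *
p,M=pose();delta(p,M,[.483,.278,.4*0+.1847])
s=snapshot("scene");save("s4.png",cv2.resize(s["color"][180:380,260:500],None,fx=2.5,fy=2.5))
```

```text
t 12.77 tcp [0.4829 0.2773 0.2989] yaw -16.1 z [ 0.001 -0.002 -1.   ] F [-0.3 -0.9 -2.7] M [ 0.02  0.05 -0.03] open 24.8 q7 [-0.75  0.77  0.25  1.88 -0.34  0.53 -2.12]
tool delta [-0.0002 -0.0009  0.1142]
```

View pics/s4.png

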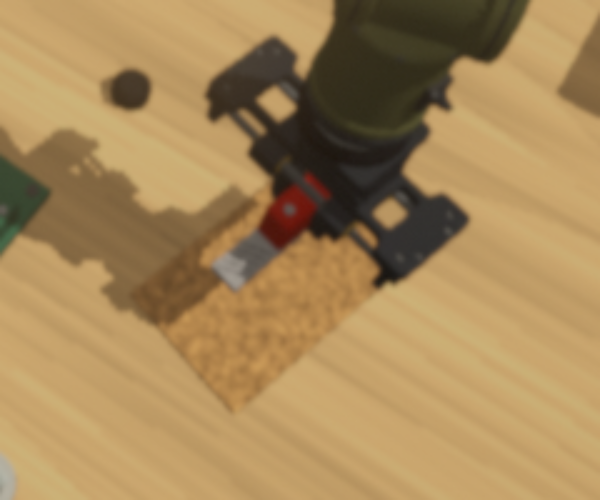

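The file, tip at crop (228,275), hangs over the middle of the mat and is lined up with it. Lower it.

{"name": "move_arm", "arguments": {
  "rows": [
    [0,0,0.02,0,0.02],
    [0,0,0.03,0,0.02],
    [0,0,0.03,0,0.02],
    [0,0,0.02,0,0.02],
    [0,0,0.008,0,0.02],
    [0,0,0.003,0,0.02],
    [0,0,0.002,0,0.02],
    [0,0,0,0,0.02],
    [0,0,0,0,0.02]
  ]
}}

```text
clock: 13.57
tool_pos: [0.483, 0.2783, 0.1874]
eef_rot: [0.99, -0.14, 0.001, -0.001]
contact_force: [0.3, 0.6, -2.3]
opening: 0.29
finger_force: 59.9
```

Run:
```python
from h import *
pose()
```

```text
t 13.57 tcp [0.483  0.2783 0.1874] yaw -16.08 z [ 0.002  0.001 -1.   ] F [ 0.3  0.6 -2.3] M [0.05 0.04 0.02] open 25.6 q7 [-0.69  0.95  0.14  1.91 -0.4   0.3  -2.08]
```

{"name": "move_arm", "arguments": {
  "rows": [
    [0,0,0.001,0,0.02],
    [0,0,0.001,0,0.02],
    [0,0,0.0005,0,0.02],
    [0,0,0,0,0.02],
    [0,0,0,0,0.02],
    [0,0,0,0,0.02]
  ]
}}

```text
clock: 14.07
tool_pos: [0.4823, 0.2784, 0.1837]
eef_rot: [0.99, -0.14, 0.0, 0.0]
contact_force: [-0.4, -0.1, -2.2]
opening: 0.285
finger_force: 59.9
```

Run:
```python
from h import *
pose()
```

```text
t 14.07 tcp [0.4823 0.2784 0.1837] yaw -16.05 z [ 0. -0. -1.] F [-0.4 -0.1 -2.2] M [ 0.05 -0.    0.06] open 25.1 q7 [-0.69  0.96  0.14  1.91 -0.4   0.3  -2.08]
```

{"name": "move_arm", "arguments": {
  "rows": [
    [0,0,0.0005,0,0.02],
    [0,0,0,0,0.06],
    [0,0,0,0,0.06],
    [0,0,0,0,0.06],
    [0,0,0,0,0.06],
    [0,0,0,0,0.06],
    [0,0,0,0,0.06]
  ]
}}

```text
clock: 14.65
tool_pos: [0.4823, 0.2783, 0.1832]
eef_rot: [0.99, -0.14, 0.0, 0.0]
contact_force: [0.8, 0.0, -0.8]
opening: 0.68
finger_force: 0.0
```

{"name": "move_arm", "arguments": {
  "rows": [
    [0,0,-0.01,0,0.06],
    [0,0,-0.02,0,0.06],
    [0,0,-0.03,0,0.06],
    [0,0,-0.03,0,0.06],
    [0,0,-0.03,0,0.06],
    [-0.02,0,-0.02,0,0.06],
    [-0.03,0,0,0,0.06],
    [-0.03,0,0,0,0.06],
    [0,0,0,0,0.06],
    [0,0,0,0,0.06]
  ]
}}

```text
clock: 15.48
tool_pos: [0.404, 0.3012, 0.3239]
eef_rot: [0.99, -0.138, -0.0, -0.0]
contact_force: [0.8, -0.2, -0.4]
opening: 0.678
finger_force: 0.0
```

Run:
```python
from h import *
pose()
s=snapshot("scene");save("s5.png",cv2.resize(s["color"][180:380,190:430],None,fx=2.5,fy=2.5))
```

```text
t 15.48 tcp [0.404  0.3012 0.3239] yaw -15.89 z [-0.001  0.001 -1.   ] F [ 0.8 -0.2 -0.4] M [-0.03 -0.06 -0.02] open 59.8 q7 [-0.9   0.68  0.27  2.02 -0.37  0.49 -2.2 ]
```

View pics/s5.png

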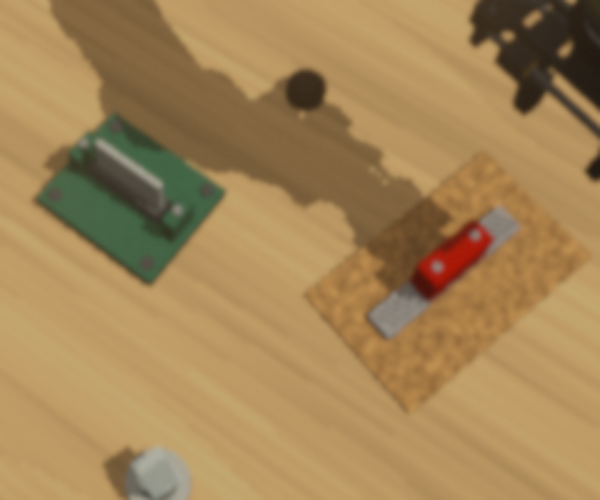

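The file lies sole down near the middle of the mat, at crop (445,272), and the gripper is clear of it. The plate has sprung back upright at (130,175).

```bash
python3 -c "
from h import *
print(r.finish_job())"
```

```text
the job is handed in; nothing more can be done
None
```

I made two pressed forward strokes with the far red file, lifting it clear after each, laid it sole down near the middle of the cork mat, and handed the job in at about 15.5 s; no verdict came back.

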